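# Slide the e-reader into its charging sleeve

## Task

Slide the e-reader, lying screen up on the nightstand, along the guide rail into its close-fitting charging sleeve and press it firmly home onto the stiff charging plug, with a push of at least 10 N but never more than 35 N. It is too wide to grip, so push it by its edges and keep it flat on the nightstand, and leave the comb, hair clip, ring dish, mug and lotion bottle where they are.

Things in the scene. Friction and masses are not known exactly. Their poses are not given: they have to be found in the camera images.
- reader: E-reader, a flat slab 160 x 110 x 10 mm (x, y, z), dark plastic with a grey screen on top, about 0.25 kg, loose on the nightstand. Origin: centre of its underside. +x points out of the leading short edge (the one that goes into the sleeve), z up.
- reader_front (a point): Middle of the e-reader's leading short edge, 80 mm along its +x, 5 mm up.
- reader_rear (a point): Middle of the e-reader's trailing short edge, 80 mm along its -x, 5 mm up; still sticks out about 20 mm from the sleeve when home.
- sleeve: Low white plastic charging sleeve, fixed, 17 mm tall, no floor (the e-reader slides on the nightstand). Origin: middle of the mouth at nightstand level; +x is the way in, z up. Inside 112.5 mm wide (y -56.25 to +56.25 mm), 13 mm high; 4 mm roof from x = 0 to 155 mm, windowed along its middle. Walls 10 mm thick; the -y wall has a short flare to x = -21 mm.
- sleeve_rail (a point): Outer end of the guide rail, on its inner face at nightstand level: x = -200, y = +56.25 mm in the sleeve's frame. The sleeve's +y wall runs straight on from the mouth to here as a rail 17 mm tall and 10 mm thick.
- sleeve_stop (a point): Point midway between the two fixed end stops inside the sleeve, 5 mm up, at x = 140.5 mm in the sleeve's frame. An e-reader with its leading edge against the stops is home.
- plug (a joint): Steel charging plug at the inner end of the sleeve, between the end stops: a stiff slide along the sleeve's +x, travel 0 to 11 mm; 0 to 2 mm at the start, about 8.5 mm when the e-reader is against the end stops. It takes about 6 N to move and stays where it is left. Its raised rear tab sticks out behind the sleeve and moves with it.
- plug_face (a point): The face of the charging plug that the e-reader meets, 6 mm up, at x = 132 mm in the sleeve's frame plus the joint value.
- comb: Pink plastic comb, 170 x 36 x 6 mm, loose bystander beyond the guide rail. Origin: centre of its underside.
- clip: Stainless hair clip, 75 x 16 x 11 mm, loose bystander beside the sleeve's -y wall. Origin: its underside.
- dish: Round white ceramic ring dish, diameter 90 mm, 22 mm tall, loose bystander beside the sleeve's +y wall. Origin: centre of its underside.
- mug: Blue ceramic mug, diameter 76 mm, 90 mm tall, loose bystander behind the sleeve. Origin: centre of its underside.
- lotion: White lotion bottle, diameter 52 mm, 130 mm tall, loose bystander behind the sleeve. Origin: centre of its underside.

How it is judged (in metres and radians):
On the way, in this order (a step that is already met when the one before it is completed fails the run):
1. The e-reader's leading edge is 20 to 100 mm inside the sleeve's mouth, straight and flat, with the plug not yet pushed (under 4 mm) (x of reader_front in the frame of sleeve between 0.02 and 0.1 m and y of reader_front in the frame of sleeve between -0.004 and 0.004 m and angle between the x axis of reader and the x axis of sleeve, either way round below 0.05 rad and value of joint plug below 0.004 m and height (world z) of reader below 0.004 m and angle between reader's own z axis and vertical below 0.05 rad), for 0.05 s.
2. The e-reader is home (leading edge within 3 mm of the end stops, plug pushed past 5.5 mm) and the fingers press on it with at least 10 N for 0.3 s (x of reader_front in the frame of sleeve between 0.1375 and 0.145 m and y of reader_rear in the frame of sleeve between -0.004 and 0.004 m and y of reader_front in the frame of sleeve between -0.004 and 0.004 m and angle between the x axis of reader and the x axis of sleeve, either way round below 0.04 rad and value of joint plug above 0.0055 m and contact force between the fingers and reader above 10 N), for 0.3 s.
At the end, for the whole second after the job is handed in: The e-reader lies at rest and flat in the sleeve, its leading edge within 3 mm of the end stops, straight and centred within 4 mm, the charging plug pushed past 5.5 mm, and the robot has let go of it (x of reader_front in the frame of sleeve between 0.1375 and 0.145 m and y of reader_rear in the frame of sleeve between -0.004 and 0.004 m and y of reader_front in the frame of sleeve between -0.004 and 0.004 m and angle between the x axis of reader and the x axis of sleeve, either way round below 0.04 rad and value of joint plug above 0.0055 m and height (world z) of reader below 0.004 m and angle between reader's own z axis and vertical below 0.05 rad and linear speed of reader below 0.01 m/s); the robot touches nothing.
It fails at once if The robot presses on the e-reader with more than 35 N (contact force between any of the fingers, the arm and reader above 35 N).
It fails at once if The e-reader is lifted more than 12 mm or tipped more than 0.2 rad (height (world z) of reader above 0.012 m or angle between reader's own z axis and vertical above 0.2 rad).
It fails at once if A bystander (comb, hair clip, ring dish, mug or lotion bottle) is moved more than 15 mm (distance of any of comb, clip, dish, mug, lotion from where it was at the start of the episode above 0.015 m).
It also fails if it takes over 64 s, if anything falls off the work surface, if the arm or the gripper's body presses on something with over 40 N, if the wrist force passes 120 N, or if a joint passes its speed limit or range.

## Robot

A 6-joint arm with a two-finger parallel gripper is mounted at the origin on the work surface. World frame = base frame: x ahead of the robot, y to its left, z up, the work surface at z = 0. Lengths are in mm, angles in rad, forces in N, time in s.
With the tool pointing down it reaches from about 350 to 875 mm from the base axis. Payload 4.2 kg.
Tool frame: the origin (TCP) lies at the very end of the fingers, on their centre line; the grasp point (between the pads) lies 19 mm behind it; z points along the fingers, y is the line along which they close (so a half turn about z gives the same grasp; the last joint's range is limited). The gripper opens to 85 mm and grips with 20 to 120 N. Pads are 22 mm wide; open, the fingers measure 114 mm over their backs; the gripper's body (76 mm by 85 mm) begins 54 mm behind the grasp point. The pads swing forward as they close: fully open they stand 13 mm farther back than shut.
Start: joints at [-0.945, 0.385, 0.008, 0, -1.194, -0.259], TCP at [224.158, -583.397, 231.312] pointing down, gripper open.
Joint ranges: [-3.14, 3.14], [-1.21, 2.06], [-1.07, 1.41], [-3.16, 2.05], [-2.99, -0.16], [-3.1, 3.1]. Speed limits (rad/s): [2.79, 2.79, 3.14, 3.14, 3.14, 3.14].

## Interface

Orientations are given as a unit quaternion [x, y, z, w].
In Python, from bench import read_state, get_image, camera_model, job_done gives the robot as it stands.
- The arm moves only by the shell command python3 -m handwheel 'ROWS'. ROWS is JSON, a list of rows, each a list of 7 numbers: the shift along the tool's x, y, z in m, then the turn, a rotation vector about the tool's x, y, z in rad, then the gripper's target within -1 to 1 (fully open at 1, half-way at 0, shut at -1). In form: [[dx, dy, dz, wx, wy, wz, jaw], ...]. A call has 1 to 10 rows; each row is the pose to reach, as a shift and turn from the pose commanded when the call began, along the tool's axes at that moment; what a row does not reach only later rows make up. A row lasts 1/8 s, in which the tool goes at most 62.5 mm and 10.7 degrees, less where a joint would pass 70% of its speed; a pose out of reach is approached as far as the arm can. A call with a gripper value outside its range is refused whole. The fingers move at their own pace and stop on an object; the grip force is fixed at half the most. Time passes only in rows, so rows that repeat a pose let the fingers close. It gives the time, the measured TCP pose, the force, the opening and the grip force at its end, in the units of the state.
- read_state(): the state, without advancing time (a new reading comes with each control period).
- get_image(name): name is "scene" or "top" or "wrist"; returns (picture, depth): 400x640x3 uint8, blue, green, red; 400x640 float32, mm along the optical axis (not along the pixel's ray), 0 where there is no reading.
- camera_model(name): a dict with "K" (3x3 intrinsics, pixels), "rvec" (rotation vector, rad) and "tvec" (3), from world to camera coordinates, as OpenCV has them; the wrist camera has in their place "hand_eye" (4x4, takes a point from camera to tool coordinates, whose origin is the TCP and whose axes are the flange's). Camera axes: x right, y down, z forward; pixel columns grow to the right and rows downward; lengths in mm; the calibration is good to about 2 mm. A picture is of the moment at which its call begins: read the wrist's pose just before it. camera_model takes no time and is no camera call.
- job_done(): hands the job in; it is judged then, once.
The state is a dict: "clock": time; "joints": joint angles; "joint_vel": joint speeds; "joint_efforts": joint torques, N m; "position": TCP position; "ee_rot": TCP orientation; "contact_force": force on the tool from outside, world axes, zero at the start; "wrist_torque": the same for the moment, N m; "gripper_width": finger opening in mm; "grasp_force": force on a finger pad.
Only numpy, scipy, OpenCV 4.12 (cv2) and the standard library are available. Lean on these libraries where they do the work, as an engineer would, in place of code of your own. Each camera call takes 0.05 s, during which the arm holds its last target. There are 200 camera calls.

## Working session

There is one attempt and no reset: what is moved stays moved. The work goes in short steps, Python scripts to look and compute and a shell command to move; the robot and the scene stay as the last step left them, time stands still between calls to the robot, and variables do not carry over. Pictures are saved under pics/ and viewed, at most 10 in all, crops included, and the job is handed in when it is done.

```bash
mkdir -p pics; ls; python3 - <<'E'
from bench import *
import cv2
s=read_state();print(s)
for n in("top","scene"):
    p,d=get_image(n);cv2.imwrite(f"pics/{n}0.png",p);m=camera_model(n);print(n,m)
    import numpy as np;np.save(f"{n}0.npy",d)
E
```

```text
pics
{'clock': 0.0, 'joints': array([-9.45422558e-01,  3.85542798e-01,  6.60953340e-03, -5.57401549e-04,
       -1.19402431e+00, -2.58610576e-01]), 'joint_vel': array([-1.07640450e-05,  1.03643947e-04,  1.36141323e-03,  1.36913824e-03,
        1.16421135e-03, -1.32018591e-03]), 'joint_efforts': array([-8.48126911e-04, -3.92287767e+01,  1.88398057e+01,  4.18600872e+00,
       -4.52113876e-03, -9.03941498e-06]), 'position': array([ 223.93840131, -582.85321794,  230.21486918]), 'ee_rot': array([-1.82254296e-01,  9.83250800e-01,  1.08758054e-03, -2.28080086e-04]), 'contact_force': array([-0.02576913, -0.01734619, -0.57291429]), 'wrist_torque': array([-0.00333733, -0.07860814, -0.00353372]), 'grasp_force': 0.0, 'gripper_width': 85.348845065495}
top {'K': array([[408.95679953,   0.        , 320.0503253 ],
       [  0.        , 408.95679953, 197.77489003],
       [  0.        ,   0.        ,   1.        ]]), 'rvec': array([ 2.18970368, -2.14447234,  0.05497071]), 'tvec': array([-58.64542322, 581.39859014, 775.00570916])}
scene {'K': array([[514.36406902,   0.        , 322.66563415],
       [  0.        , 514.36406902, 201.2551309 ],
       [  0.        ,   0.        ,   1.        ]]), 'rvec': array([ 2.11510304,  1.63998165, -0.45405148]), 'tvec': array([ -90.89685503, -496.86610347, 1335.68831148])}
```

View pics/top0.png

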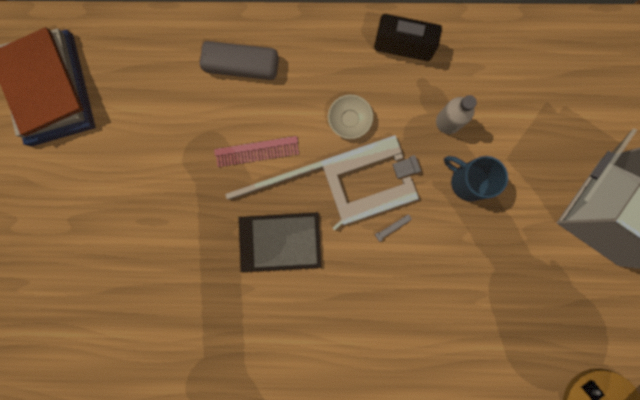

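View pics/scene0.png

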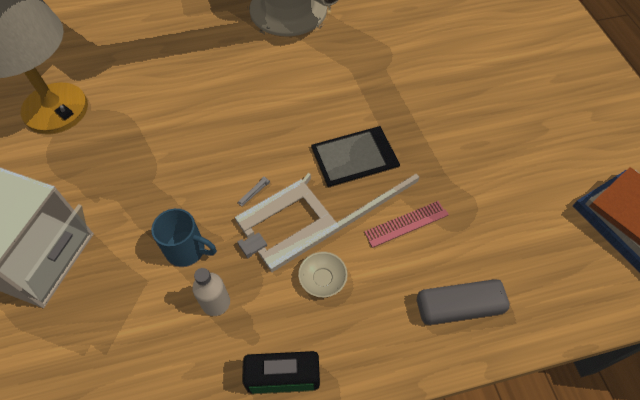

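The top view shows the reader at about (239..322, 212..271). The rail runs from (228,197) to the mouth near (325,165). The sleeve extends right to about (418,198), with the plug tab at (406,168).

```bash
cat > h.py <<'E'
from bench import *
import cv2, numpy as np
from scipy.spatial.transform import Rotation as R
def cam(n,s=None):
    m=camera_model(n);K=m["K"]
    if n=="wrist":
        T=np.eye(4);T[:3,:3]=R.from_quat(s["ee_rot"]).as_matrix();T[:3,3]=s["position"];T=T@m["hand_eye"];return K,T[:3,:3],T[:3,3]
    Rm=cv2.Rodrigues(m["rvec"])[0];return K,Rm.T,-Rm.T@m["tvec"]
def cast(c,uv,z):
    K,Rw,o=c;uv=np.atleast_2d(uv).astype(float)
    d=np.c_[uv,np.ones(len(uv))]@np.linalg.inv(K).T@Rw.T
    return o+d*((z-o[2])/d[:,2])[:,None]
def proj(c,P):
    K,Rw,o=c;q=(np.atleast_2d(P)-o)@Rw@K.T;return q[:,:2]/q[:,2:]
def big(mask,k=1):
    cs=cv2.findContours(mask.astype(np.uint8),0,cv2.CHAIN_APPROX_NONE)[0];return sorted(cs,key=cv2.contourArea)[::-1][:k]
E
python3 - <<'E'
from h import *
np.set_printoptions(precision=1,suppress=True)
p=cv2.imread("pics/top0.png");c=cam("top");print("cam",c[2]);hsv=cv2.cvtColor(p,cv2.COLOR_BGR2HSV)
roi=np.zeros(p.shape[:2],bool);roi[205:280,228:330]=1
m=roi&~((hsv[...,1]>90)&(hsv[...,2]>70))
k=big(m)[0];b=cv2.boxPoints(cv2.minAreaRect(k));P=cast(c,b,10);print("reader",b,P,np.linalg.norm(P-np.roll(P,1,0),axis=1),P.mean(0))
roi[:]=0;roi[130:235,222:428]=1;roi[205:280,228:330]=0;roi[:145,:378]=0;roi[:170,:305]&=(np.arange(400)[:170,None]>150)
m=roi&(hsv[...,1]<85)&(hsv[...,2]>110)
for k in big(m,3):
    print(cv2.contourArea(k),k.reshape(-1,2).min(0),k.reshape(-1,2).max(0))
    h=cv2.approxPolyDP(k,2.5,True).reshape(-1,2);print(np.c_[h,cast(c,h,17)])
s=read_state();get=get_image("wrist");cv2.imwrite("pics/w0.png",get[0])
for n,uv,z in(("comb",(257,152),6),("clip",(394,228),11),("dish",(350,117),15),("mug",(479,178),60),("lotion",(455,118),60)):print(n,cast(c,uv,z))
E
```

```text
cam [519.6 -69.9 816.8]
reader [[237.7 216.2]
 [318.8 212.2]
 [321.6 267.5]
 [240.5 271.5]] [[543.6 116.4  10. ]
 [554.9 -44.3  10. ]
 [447.  -52.1  10. ]
 [435.2 106.9  10. ]] [108.7 161.2 108.2 159.4] [495.2  31.7  10. ]
3772.0 [226 135] [418 229]
[[ 418.   197.   588.2 -237.4   17. ]
 [ 412.   181.   619.4 -225.6   17. ]
 [ 406.   177.   627.1 -213.9   17. ]
 [ 401.   185.   611.1 -204.2   17. ]
 [ 349.   203.   573.8 -103.2   17. ]
 [ 345.   200.   579.5  -95.3   17. ]
 [ 337.   175.   628.6  -78.7   17. ]
 [ 391.   155.   670.2 -184.3   17. ]
 [ 395.   159.   662.3 -192.2   17. ]
 [ 401.   158.   664.5 -203.9   17. ]
 [ 394.   135.   710.3 -189.8   17. ]
 [ 379.   140.   699.8 -160.4   17. ]
 [ 377.   145.   689.7 -156.6   17. ]
 [ 364.   145.   689.3 -131.    17. ]
 [ 226.   194.   586.7  139.8   17. ]
 [ 229.   198.   578.9  133.5   17. ]
 [ 322.   166.   645.9  -48.8   17. ]
 [ 341.   217.   546.1  -88.1   17. ]
 [ 334.   229.   522.4  -74.9   17. ]]
145.5 [379 215] [410 234]
[[ 410.   217.   548.9 -222.    17. ]
 [ 403.   217.   548.6 -208.5   17. ]
 [ 380.   234.   514.7 -164.3   17. ]
 [ 386.   234.   515.  -175.9   17. ]]
6.0 [407 169] [411 172]
[[ 411.   170.   641.1 -223.5   17. ]
 [ 407.   171.   639.  -215.8   17. ]]
comb [[673.8  83.2   6. ]]
clip [[ 527.  -192.1   11. ]]
dish [[ 745.9 -102.5   15. ]]
mug [[ 621.9 -340.    60. ]]
lotion [[ 734.  -296.6   60. ]]
```

```bash
python3 - <<'E'
from h import *
np.set_printoptions(precision=1,suppress=True)
s=read_state()
for n in("top","scene"):
    c=cam(n);print(n,proj(c,[s["position"],[0,0,0],[0,0,300]]))
    d=np.load(n+"0.npy")
    for uv in ((600,390),) if n=="top" else ((55,110),(20,30),(290,12)):
        z=d[uv[1],uv[0]];K,Rw,o=c;print(uv,z,o+Rw@(np.linalg.inv(K)@[*uv,1]*z))
E
```

```text
top [[711.5 461. ]
 [289.1 504.6]
 [262.5 676.7]]
(600, 390) 745.01666 [ 240.6 -564.6   32.5]
scene [[  -1.5   36. ]
 [ 287.7    9.9]
 [ 279.5 -109.4]]
(55, 110) 1124.1825 [ 229.2 -569.3   27.3]
(20, 30) 906.15796 [ 266.  -525.6  266.8]
(290, 12) 1270.2731 [59.7 -4.9 40.9]
```

View pics/w0.png

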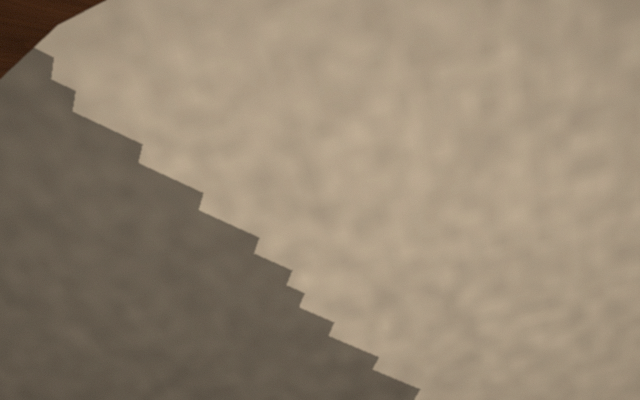

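The wrist view shows only pale lampshade fabric, with a shadow edge running from (40,50) to (420,390). The start pose is right by the lamp, so I'm checking its extent before moving.

```bash
python3 - <<'E'
from h import *
np.set_printoptions(precision=0,suppress=True)
s=read_state();p,d=get_image("wrist");K,Rw,o=cam("wrist",s)
print("cam",o,Rw[:,2])
def pts(d,c,uvs):
    K,Rw,o=c;return np.array([np.r_[u,v,d[v,u],o+Rw@(np.linalg.inv(K)@[u,v,1]*d[v,u])] for u,v in uvs])
print(pts(d,(K,Rw,o),[(u,v) for v in(5,200,395) for u in(5,160,320,480,635)]))
print(pts(np.load("scene0.npy"),cam("scene"),[(2,2),(20,2),(30,2),(45,2),(55,10),(60,25),(60,40),(50,55),(30,60),(10,66),(2,68),(2,36),(30,36)]))
E
```

```text
cam [ 154. -612.  373.] [ 0.  0. -1.]
[[    5.     5.   531.   217. -1126.  -223.]
 [  160.     5.     0.   154.  -612.   373.]
 [  320.     5.     0.   154.  -612.   373.]
 [  480.     5.     0.   154.  -612.   373.]
 [  635.     5.     0.   154.  -612.   373.]
 [    5.   200.     0.   154.  -612.   373.]
 [  160.   200.     0.   154.  -612.   373.]
 [  320.   200.     0.   154.  -612.   373.]
 [  480.   200.     0.   154.  -612.   373.]
 [  635.   200.     0.   154.  -612.   373.]
 [    5.   395.     0.   154.  -612.   373.]
 [  160.   395.     0.   154.  -612.   373.]
 [  320.   395.     0.   154.  -612.   373.]
 [  480.   395.     0.   154.  -612.   373.]
 [  635.   395.     0.   154.  -612.   373.]]
[[   2.    2.  865.  257. -530.  319.]
 [  20.    2.  893.  238. -510.  301.]
 [  30.    2.  917.  219. -502.  285.]
 [  45.    2. 1346. -184. -609.    3.]
 [  55.   10. 1335. -150. -585.   -0.]
 [  60.   25.  999.  192. -482.  209.]
 [  60.   40.  984.  230. -484.  204.]
 [  50.   55.  968.  262. -504.  200.]
 [  30.   60.  940.  285. -532.  215.]
 [  10.   66.  929.  295. -565.  218.]
 [   2.   68.  926.  297. -579.  218.]
 [   2.   36.  891.  281. -552.  272.]
 [  30.   36.  923.  264. -517.  250.]]
```

```bash
python3 -m handwheel '[[0,0,-0.03,0,0,0,1],[0,0,-0.06,0,0,0,1],[0,0,-0.06,0,0,0,1]]'
```

```text
clock: 0.57
position: [224.7, -584.4, 294.1]
ee_rot: [-0.182, 0.983, -0.003, 0.001]
contact_force: [-1.4, -0.3, 0.8]
gripper_width: 85.3
grasp_force: 0.0
```

```bash
python3 -m handwheel '[[0,0,-0.06,0,0,0,1],[0,0,-0.12,0,0,0,1],[0,0,-0.12,0,0,0,1]]'
```

```text
clock: 0.95
position: [224.5, -584.7, 416.5]
ee_rot: [-0.182, 0.983, -0.005, 0.002]
contact_force: [-0.5, 0.4, -1.0]
gripper_width: 85.4
grasp_force: 0.0
```

```bash
python3 -m handwheel '[[-0.018,0.024,0,0,0,0,1],[-0.054,0.072,0,0,0,0,1],[-0.09,0.12,0,0,0,0,1],[-0.126,0.168,0,0,0,0,1],[-0.162,0.216,0,0,0,0,1],[-0.198,0.264,0,0,0,0,1],[-0.234,0.312,0,0,0,0,1],[-0.27,0.36,0,0,0,0,1],[-0.306,0.408,0,0,0,0,1],[-0.32,0.43,0.02,0,0,0,1]]'; python3 - <<'E'
from bench import *;print(read_state()["joints"])
E
```

```text
clock: 2.2
position: [369.1, -64.6, 390.5]
ee_rot: [-0.184, 0.983, 0.0, 0.001]
contact_force: [-0.1, -0.3, 0.6]
gripper_width: 85.1
grasp_force: 0.0
[ 2.66647062e-01 -1.45545793e-01 -2.19623681e-01 -5.96551038e-04
 -1.49565159e+00 -1.46699495e+00]
```

```bash
python3 - <<'E'
from h import *
np.set_printoptions(precision=1,suppress=True)
s=read_state();p,d=get_image("wrist");cv2.imwrite("pics/w1.png",p);np.save("w1.npy",d)
import pickle;pickle.dump(s,open("w1.pkl","wb"))
c=cam("wrist",s);print(c[0],c[2],proj(c,[s["position"],[495,32,10],[578.9,133.5,17],[645.9,-48.8,17]]))
E
```

```text
[[337.    0.  324.4]
 [  0.  337.  193.4]
 [  0.    0.    1. ]] [298.7 -93.5 533. ] [[327.4 256.9]
 [351.7 229.8]
 [386.8 291.3]
 [276.8 289.7]]
```

View pics/w1.png

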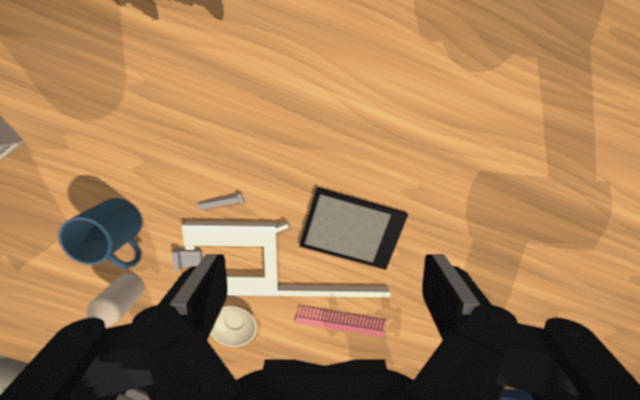

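The wrist view shows the rail horizontal, inner edge near row 285 from col 277 to 388. The mouth is near col 277 and the reader's corners are about (317,186), (407,211), (387,268) and (301,245). I'll fit these.

```bash
cat > fit.py <<'E'
from h import *
np.set_printoptions(precision=2,suppress=True)
def edge(g,c,rng,lo,hi,vert,z,sign=1):
    # strongest gradient across each column (vert) / row, then line on plane z
    P=[]
    for k in rng:
        pr=(g[lo:hi,k] if vert else g[k,lo:hi]).astype(float);dd=sign*np.gradient(cv2.GaussianBlur(pr[:,None],(1,5),0)[:,0])
        i=int(dd.argmax());o=0
        if 0<i<len(dd)-1:
            a,b,e=dd[i-1:i+2];o=(a-e)/(2*(a-2*b+e)+1e-9)
        P.append((k,lo+i+o) if vert else (lo+i+o,k))
    P=np.array(P);W=cast(c,P,z)[:,:2]
    vx,vy,x0,y0=cv2.fitLine(W.astype(np.float32),cv2.DIST_HUBER,0,.5,.001).ravel()
    r=(W-[x0,y0])@[-vy,vx]
    return P,np.array([vx,vy]),np.array([x0,y0]),r.std()
E
python3 - <<'E'
from fit import *
import pickle
s=pickle.load(open("w1.pkl","rb"));p=cv2.imread("pics/w1.png");c=cam("wrist",s);sat=255-cv2.cvtColor(p,cv2.COLOR_BGR2HSV)[...,1]
P,v,x0,r=edge(sat,c,range(290,378),277,293,True,17);print("rail inner",P[::20],v,x0,r,np.degrees(np.arctan2(v[1],v[0])))
P,v2,x2,r=edge(sat,c,range(195,262),212,228,True,17);print("-y outer",P[::15],v2,x2,r,np.degrees(np.arctan2(v2[1],v2[0])))
P,v3,x3,r=edge(sat,c,range(240,276),268,288,False,17,-1);print("mouth",P[::8],v3,x3,r,np.degrees(np.arctan2(v3[1],v3[0])))
if v[1]>0:v=-v
n=np.array([-v[1],v[0]]);print("width outer(-y)->rail inner, want 122.5:",(x0-x2)@n)
o=x0+v*((x3-x0)@v)-56.25*n;print("sleeve origin",o,"ex",v,"ey",n)
hsv=cv2.cvtColor(p,cv2.COLOR_BGR2HSV);roi=np.zeros(p.shape[:2],bool);roi[180:275,292:412]=1
k=big(roi&~((hsv[...,1]>90)&(hsv[...,2]>90)))[0];b=cv2.boxPoints(cv2.minAreaRect(k));W=cast(c,b,10)[:,:2]
print("reader",b,np.linalg.norm(W-np.roll(W,1,0),axis=1),np.c_[(W-o)@v,(W-o)@n],"mean",(W.mean(0)-o)@v,(W.mean(0)-o)@n)
T=s["position"][:2]-o;print("tcp sleeve",T@v,T@n, "tool y",R.from_quat(s["ee_rot"]).as_matrix()[:,1])
np.savez("sleeve.npz",o=o,v=v,n=n)
E
```

```text
rail inner [[290.   285.09]
 [310.   285.16]
 [330.   285.59]
 [350.   286.01]
 [370.   286.19]] [ 0.35 -0.94] [602.17  41.39] 0.13641186731779253 -69.76271
-y outer [[195.   221.26]
 [210.   221.32]
 [225.   221.7 ]
 [240.   221.95]
 [255.   222.24]] [ 0.34 -0.94] [ 552.08 -163.75] 0.14598690745042622 -69.95846
mouth [[275.95 240.  ]
 [276.21 248.  ]
 [276.34 256.  ]
 [276.6  264.  ]
 [276.85 272.  ]] [0.94 0.34] [579.55 -72.2 ] 0.13731524925657423 20.145359
width outer(-y)->rail inner, want 122.5: 117.956024
sleeve origin [583.55 -70.73] ex [ 0.35 -0.94] ey [0.94 0.35]
reader [[298.49 245.28]
 [315.4  186.11]
 [407.32 212.38]
 [390.42 271.55]] [167.97 109.4  158.49 112.83] [[ -37.29  -17.36]
 [ -65.32 -123.11]
 [-217.9   -80.26]
 [-198.19   30.83]] mean -129.6763902008104 -47.47539949867486
tcp sleeve -79.88240183407748 -199.10785633546504 tool y [-0.36  0.93  0.  ]
```

```bash
python3 -m handwheel '[[-0.02,0.025,0.05,0,0,0.0175,1],[-0.04,0.05,0.11,0,0,0.0175,1],[-0.04,0.05,0.17,0,0,0.0175,1],[-0.04,0.05,0.23,0,0,0.0175,1],[-0.04,0.05,0.29,0,0,0.0175,1],[-0.04,0.05,0.34,0,0,0.0175,1],[-0.04,0.05,0.365,0,0,0.0175,1],[-0.04,0.05,0.375,0,0,0.0175,1],[-0.04,0.05,0.375,0,0,0.0175,1]]'
```

```text
clock: 3.38
position: [387.6, -6.5, 15.9]
ee_rot: [-0.174, 0.985, -0.0, -0.001]
contact_force: [0.3, 0.1, 0.6]
gripper_width: 85.7
grasp_force: 0.0
```

```bash
python3 -m handwheel '[[0,0,0.003,0,0,0,1],[0,0,0.006,0,0,0,1],[0,0,0.008,0,0,0,1],[0,0,0.008,0,0,0,1]]'; python3 - <<'E'
from h import *
o=np.array([593.6,-66.9]);v=np.array([.3459,-.9383]);n=np.array([.9383,.3459]);np.savez("sleeve.npz",o=o,v=v,n=n)
s=read_state();T=s["position"][:2]-o;M=R.from_quat(s["ee_rot"]).as_matrix();print(T@v,T@n,M[:2,1]@n,s["contact_force"],s["position"])
E
```

```text
clock: 3.88
position: [388.1, -6.2, 8.4]
ee_rot: [-0.174, 0.985, 0.0, 0.0]
contact_force: [0.6, 0.0, 0.4]
gripper_width: 85.1
grasp_force: 0.0
-128.03129910563874 -171.80662494170295 0.003942698825231453 [0.62205286 0.03099797 0.36222451] [388.11885179  -6.19940324   8.4263225 ]
```

```bash
for i in 1 2 3 4; do :; done; python3 -m handwheel '[[0,0,0.002,0,0,0,1],[0,0,0.004,0,0,0,1],[0,0,0.004,0,0,0,1]]'; python3 -m handwheel '[[0,0,0.002,0,0,0,1],[0,0,0.003,0,0,0,1],[0,0,0.003,0,0,0,1]]'; python3 -m handwheel '[[0,0,0.001,0,0,0,1],[0,0,0.002,0,0,0,1],[0,0,0.002,0,0,0,1]]'
```

```text
clock: 4.25
position: [387.9, -6.3, 4.1]
ee_rot: [-0.174, 0.985, -0.0, -0.0]
contact_force: [0.2, -0.3, -0.6]
gripper_width: 85.5
grasp_force: 0.0
clock: 4.62
position: [388.0, -6.2, 1.2]
ee_rot: [-0.174, 0.985, -0.0, -0.0]
contact_force: [-0.3, 0.2, -0.6]
gripper_width: 85.7
grasp_force: 0.0
clock: 5.0
position: [388.0, -6.2, -0.8]
ee_rot: [-0.174, 0.985, -0.0, -0.0]
contact_force: [0.1, -0.1, 0.6]
gripper_width: 85.5
grasp_force: 0.0
```

```bash
python3 -m handwheel '[[0,0,0.002,0,0,0,1],[0,0,0.004,0,0,0,1],[0,0,0.004,0,0,0,1]]'; python3 -m handwheel '[[0,0,0.002,0,0,0,1],[0,0,0.004,0,0,0,1],[0,0,0.004,0,0,0,1]]'
```

```text
clock: 5.38
position: [387.9, -6.3, -4.9]
ee_rot: [-0.174, 0.985, -0.0, -0.0]
contact_force: [0.3, 0.3, 0.2]
gripper_width: 85.7
grasp_force: 0.0
clock: 5.75
position: [387.9, -6.3, -8.9]
ee_rot: [-0.174, 0.985, -0.0, -0.0]
contact_force: [-0.0, 0.5, 0.1]
gripper_width: 85.2
grasp_force: 0.0
```

```bash
python3 -m handwheel '[[-0.01,0,0,0,0,0,1],[-0.02,0,0,0,0,0,1],[-0.026,0,0,0,0,0,1],[-0.032,0,0,0,0,0,1],[-0.038,0,0,0,0,0,1],[-0.044,0,0,0,0,0,1],[-0.05,0,0,0,0,0,1],[-0.055,0,0,0,0,0,1],[-0.06,0,0,0,0,0,1],[-0.06,0,0,0,0,0,1]]'; python3 -m handwheel '[[-0.006,0,0,0,0,0,1],[-0.012,0,0,0,0,0,1],[-0.018,0,0,0,0,0,1],[-0.024,0,0,0,0,0,1],[-0.03,0,0,0,0,0,1],[-0.035,0,0,0,0,0,1],[-0.035,0,0,0,0,0,1]]'
python3 - <<'E'
from h import *
p,_=get_image("top");s=read_state();cv2.imwrite("pics/top1.png",cv2.resize(p[120:300,200:440],None,fx=3,fy=3,interpolation=cv2.INTER_CUBIC))
cv2.imwrite("pics/top1full.png",p)
E
```

```text
clock: 7.0
position: [445.5, 14.8, -8.6]
ee_rot: [-0.174, 0.985, 0.0, 0.001]
contact_force: [0.2, -0.7, -0.8]
gripper_width: 85.6
grasp_force: 0.0
clock: 7.88
position: [478.7, 26.9, -8.6]
ee_rot: [-0.174, 0.985, 0.0, 0.001]
contact_force: [1.1, 0.1, -0.9]
gripper_width: 85.7
grasp_force: 0.0
```

View pics/top1.png

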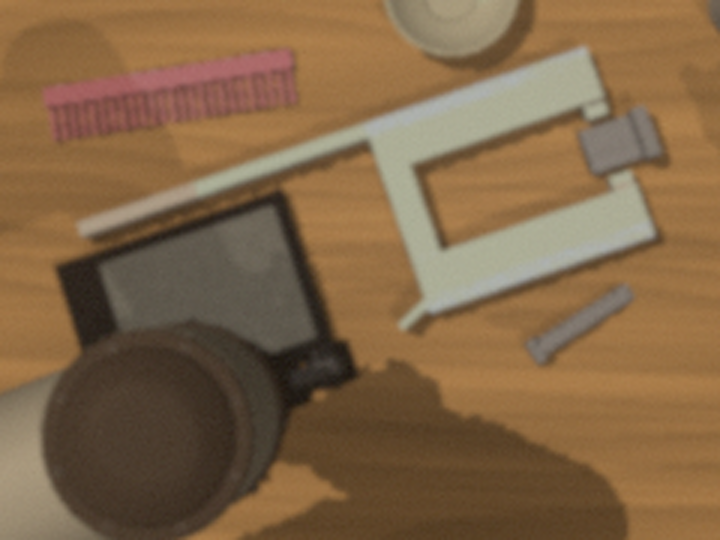

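The crop shows the reader parallel to the rail, about 10 mm short of it: reader edge (60,265)–(285,195), rail edge (90,240)–(370,148). I'll push gently until it touches.

```bash
python3 -m handwheel '[[-0.003,0,0,0,0,0,1],[-0.005,0,0,0,0,0,1],[-0.007,0,0,0,0,0,1],[-0.007,0,0,0,0,0,1]]'; python3 -m handwheel '[[-0.001,0,0,0,0,0,1],[-0.002,0,0,0,0,0,1],[-0.002,0,0,0,0,0,1]]'; python3 -m handwheel '[[-0.001,0,0,0,0,0,1],[-0.001,0,0,0,0,0,1]]'
```

```text
clock: 8.43
position: [484.4, 28.8, -8.7]
ee_rot: [-0.174, 0.985, 0.0, 0.0]
contact_force: [-1.4, -0.8, 0.5]
gripper_width: 85.6
grasp_force: 0.8
clock: 8.8
position: [486.1, 29.5, -8.7]
ee_rot: [-0.174, 0.985, 0.0, 0.0]
contact_force: [-0.8, -0.6, 0.0]
gripper_width: 85.3
grasp_force: 0.9
clock: 9.05
position: [487.0, 29.8, -8.7]
ee_rot: [-0.174, 0.985, 0.0, 0.0]
contact_force: [-1.2, -0.1, 1.2]
gripper_width: 85.4
grasp_force: 0.9
```

```bash
for i in 1; do python3 -m handwheel '[[-0.001,0,0,0,0,0,1],[-0.001,0,0,0,0,0,1]]'; python3 -m handwheel '[[-0.001,0,0,0,0,0,1],[-0.001,0,0,0,0,0,1]]'; done
```

```text
clock: 9.3
position: [487.9, 30.2, -8.7]
ee_rot: [-0.174, 0.985, 0.0, 0.0]
contact_force: [-1.3, 0.1, 0.4]
gripper_width: 85.1
grasp_force: 0.8
clock: 9.55
position: [488.8, 30.5, -8.7]
ee_rot: [-0.174, 0.985, 0.0, 0.0]
contact_force: [-0.8, -1.3, 0.2]
gripper_width: 85.5
grasp_force: 0.8
```

```bash
python3 -m handwheel '[[-0.001,0,0,0,0,0,1],[-0.001,0,0,0,0,0,1]]'; python3 -m handwheel '[[-0.001,0,0,0,0,0,1],[-0.001,0,0,0,0,0,1]]';python3 -m handwheel '[[-0.001,0,0,0,0,0,1],[-0.001,0,0,0,0,0,1]]'
```

```text
clock: 9.8
position: [489.3, 30.7, -8.7]
ee_rot: [-0.174, 0.985, -0.0, -0.0]
contact_force: [-2.9, -1.3, 0.7]
gripper_width: 85.5
grasp_force: 1.4
clock: 10.05
position: [489.3, 30.6, -8.8]
ee_rot: [-0.174, 0.985, -0.0, -0.001]
contact_force: [-4.3, -0.8, 3.5]
gripper_width: 85.1
grasp_force: 2.5
clock: 10.3
position: [489.4, 30.6, -8.9]
ee_rot: [-0.174, 0.985, -0.0, -0.002]
contact_force: [-5.6, -1.7, 4.5]
gripper_width: 85.4
grasp_force: 3.2
```

```bash
python3 -m handwheel '[[0.02,0,0,0,0,0,1],[0.035,0,0,0,0,0,1],[0.035,0,-0.05,0,0,0,1],[0.035,0,-0.1,0,0,0,1],[0.035,0,-0.1,0,0,0,1]]' && python3 -m handwheel '[[-0.01,0.01,0,0,0,0.175,0],[-0.03,0.03,0,0,0,0.35,0],[-0.05,0.05,0,0,0,0.525,0],[-0.07,0.07,0,0,0,0.7,0],[-0.09,0.09,0,0,0,0.875,0],[-0.1,0.1175,0,0,0,1.05,0],[-0.1,0.1175,0,0,0,1.225,0],[-0.1,0.1175,0,0,0,1.4,0],[-0.1,0.1175,0,0,0,1.5708,0],[-0.1,0.1175,0,0,0,1.5708,0]]'
python3 - <<'E'
from h import *
z=np.load("sleeve.npz");o,v,n=z["o"],z["v"],z["n"]
s=read_state();T=s["position"][:2]-o;M=R.from_quat(s["ee_rot"]).as_matrix();print("tcp",T@v,T@n,"yaw err",M[:2,1]@v,M[:2,1]@n,s["joints"][5])
p,_=get_image("wrist");cv2.imwrite("pics/w2.png",p)
import pickle;pickle.dump(s,open("w2.pkl","wb"))
E
```

```text
clock: 10.92
position: [462.2, 20.8, 95.4]
ee_rot: [-0.174, 0.985, 0.001, 0.006]
contact_force: [0.1, -0.6, -0.3]
gripper_width: 85.5
grasp_force: 0.0
clock: 12.18
position: [528.8, 120.5, 79.4]
ee_rot: [0.545, 0.837, 0.03, -0.04]
contact_force: [0.1, 0.6, -0.4]
gripper_width: 42.9
grasp_force: 0.0
tcp -198.22538324369512 4.02438149203287 yaw err -0.06271685422735913 0.9980310869272456 -3.0963823601503115
```

View pics/w2.png

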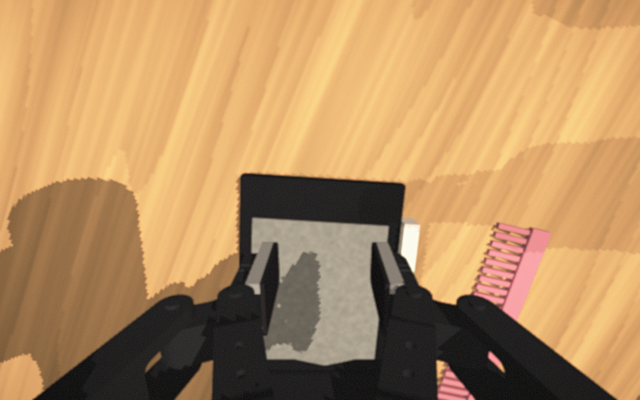

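The wrist view shows the reader square to the tool with the rail end at (410,240). The last joint hit its range limit, so I'll turn the other way round.

```bash
python3 -m handwheel '[[0,0,-0.03,0,0,-0.17,0],[0,0,-0.03,0,0,-0.34,0],[0,0,-0.03,0,0,-0.51,0],[0,0,-0.03,0,0,-0.68,0],[0,0,-0.03,0,0,-0.85,0],[0,0,-0.03,0,0,-1.02,0],[0,0,-0.03,0,0,-1.19,0],[0,0,-0.03,0,0,-1.36,0],[0,0,-0.03,0,0,-1.5708,0],[0,0,-0.03,0,0,-1.5708,0]]' && python3 -m handwheel '[[0,0,0,0,0,-0.17,0],[0,0,0,0,0,-0.34,0],[0,0,0,0,0,-0.51,0],[0,0,0,0,0,-0.68,0],[0,0,0,0,0,-0.85,0],[0,0,0,0,0,-1.02,0],[0,0,0,0,0,-1.19,0],[0,0,0,0,0,-1.36,0],[0,0,0,0,0,-1.5708,0],[0,0,0,0,0,-1.5708,0]]'
cat > st.py <<'E'
from h import *
z=np.load("sleeve.npz");o,v,n=z["o"],z["v"],z["n"]
s=read_state();T=s["position"][:2]-o;M=R.from_quat(s["ee_rot"]).as_matrix();F=s["contact_force"][:2]
print("tcp",(T@v).round(1),(T@n).round(1),s["position"][2].round(1),"x.n",(M[:2,0]@n).round(4),"z",M[:,2].round(3),"j6",s["joints"][5].round(2),"F",(F@v).round(1),(F@n).round(1))
E
python3 st.py
```

```text
clock: 13.48
position: [529.3, 119.7, 110.4]
ee_rot: [-0.209, 0.977, 0.049, -0.006]
contact_force: [0.7, 0.2, 0.5]
gripper_width: 42.7
grasp_force: 0.0
clock: 14.72
position: [529.4, 119.4, 110.5]
ee_rot: [0.837, -0.544, -0.039, -0.03]
contact_force: [0.4, 0.3, -0.3]
gripper_width: 42.4
grasp_force: 0.0
tcp -197.0 4.2 110.5 x.n 0.0646 z [-0.033  0.094 -0.995] j6 0.04 F -0.1 0.5
```

```bash
cat > go.py <<'E'
import sys
from h import *
# target in sleeve frame (x,y,z), tool x=+ex, y=-ey, z down -> row numbers
z=np.load("sleeve.npz");o,v,n=z["o"],z["v"],z["n"]
s=read_state();M=R.from_quat(s["ee_rot"]).as_matrix()
x,y,h=map(float,sys.argv[1:4]);D=np.array([[*v,0],[*-n,0],[0,0,-1]]).T
t=np.r_[o+x*v+y*n,h]
print("shift m",(M.T@(t-s["position"])/1000).round(4),"turn",R.from_matrix(M.T@D).as_rotvec().round(4))
E
python3 go.py -250 0 60
```

```text
shift m [-0.0479  0.0012  0.0555] turn [-0.0049  0.0995  0.0645]
```

```bash
python3 -m handwheel '[[-0.02,0.001,0.01,-0.005,0.05,0.03,0],[-0.048,0.001,0.03,-0.005,0.1,0.0645,0],[-0.048,0.001,0.0555,-0.005,0.1,0.0645,0],[-0.048,0.001,0.0555,-0.005,0.1,0.0645,0]]'; python3 st.py; python3 go.py -250 0 1
python3 - <<'E'
from h import *
p,_=get_image("top");cv2.imwrite("pics/top2.png",cv2.resize(p[120:300,180:420],None,fx=3,fy=3,interpolation=cv2.INTER_CUBIC))
E
```

```text
clock: 15.22
position: [505.8, 167.4, 58.5]
ee_rot: [0.82, -0.572, -0.001, 0.002]
contact_force: [-0.5, 0.4, 0.2]
gripper_width: 42.5
grasp_force: 0.0
tcp -250.2 -1.3 58.5 x.n 0.0003 z [-0.003 -0.003 -1.   ] j6 -0.27 F -0.5 -0.3
shift m [ 0.0001 -0.0016  0.0575] turn [ 0.0042 -0.0013  0.0003]
```

View pics/top2.png

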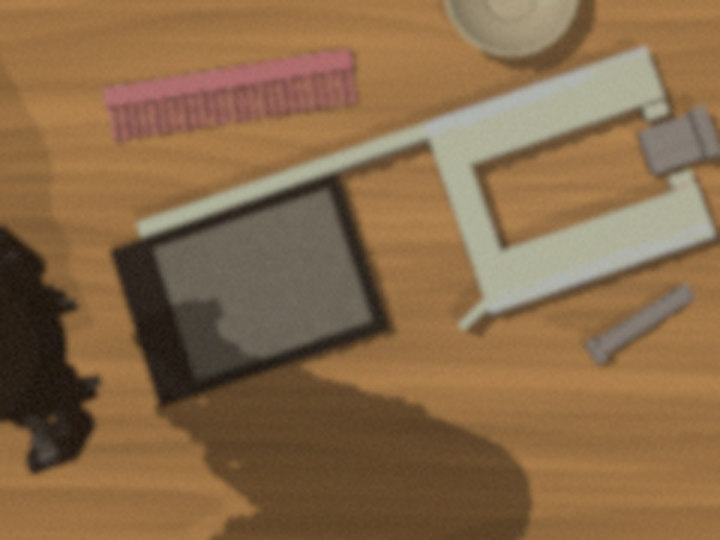

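The reader lies flush along the rail with its rear edge, (115,250)–(160,400), just past the rail's end. The fingers are clear behind it, so I'll go down.

```bash
python3 -m handwheel '[[0,-0.001,0.03,0.004,0,0,0],[0,-0.001,0.05,0.004,0,0,0],[0,-0.001,0.0555,0.004,0,0,0],[0,-0.001,0.0555,0.004,0,0,0]]'; python3 st.py;  python3 -m handwheel '[[0,0,0.001,0,0,0,0],[0,0,0.002,0,0,0,0],[0,0,0.002,0,0,0,0]]'; python3 st.py
```

```text
clock: 15.78
position: [509.1, 167.9, 5.3]
ee_rot: [0.821, -0.572, 0.002, -0.002]
contact_force: [-0.2, 1.3, -0.4]
gripper_width: 42.9
grasp_force: 0.0
tcp -249.5 1.9 5.3 x.n 0.0009 z [ 0.005  0.002 -1.   ] j6 -0.27 F -1.3 0.2
clock: 16.15
position: [508.5, 167.9, 2.9]
ee_rot: [0.821, -0.571, 0.001, -0.002]
contact_force: [-0.2, -0.7, -0.3]
gripper_width: 43.1
grasp_force: 0.0
tcp -249.8 1.3 2.9 x.n 0.0018 z [ 0.005  0.002 -1.   ] j6 -0.27 F 0.6 -0.4
```

```bash
python3 -m handwheel '[[0,0,0.001,0,0,0,0],[0,0,0.002,0,0,0,0],[0.01,0,0.002,0,0,0,0],[0.02,0,0.002,0,0,0,0],[0.026,0,0.002,0,0,0,0],[0.032,0,0.002,0,0,0,0],[0.038,0,0.002,0,0,0,0],[0.044,0,0.002,0,0,0,0],[0.05,0,0.002,0,0,0,0],[0.05,0,0.002,0,0,0,0]]'; python3 st.py;  python3 -m handwheel '[[0.006,0,0,0,0,0,0],[0.012,0,0,0,0,0,0],[0.018,0,0,0,0,0,0],[0.024,0,0,0,0,0,0],[0.024,0,0,0,0,0,0]]'; python3 st.py
python3 - <<'E'
from h import *
p,_=get_image("top");cv2.imwrite("pics/top3.png",cv2.resize(p[120:300,180:420],None,fx=3,fy=3,interpolation=cv2.INTER_CUBIC))
E
```

```text
clock: 17.4
position: [526.0, 120.4, 0.7]
ee_rot: [0.821, -0.571, 0.001, -0.002]
contact_force: [0.5, -0.1, -0.1]
gripper_width: 42.7
grasp_force: 0.0
tcp -199.1 1.3 0.7 x.n 0.0015 z [ 0.004  0.001 -1.   ] j6 -0.17 F 0.3 0.5
clock: 18.02
position: [534.2, 97.7, 0.6]
ee_rot: [0.821, -0.571, 0.001, -0.001]
contact_force: [-0.7, 0.3, 0.4]
gripper_width: 42.9
grasp_force: 0.0
tcp -175.0 1.2 0.6 x.n 0.0013 z [ 0.004  0.001 -1.   ] j6 -0.13 F -0.5 -0.6
```

View pics/top3.png

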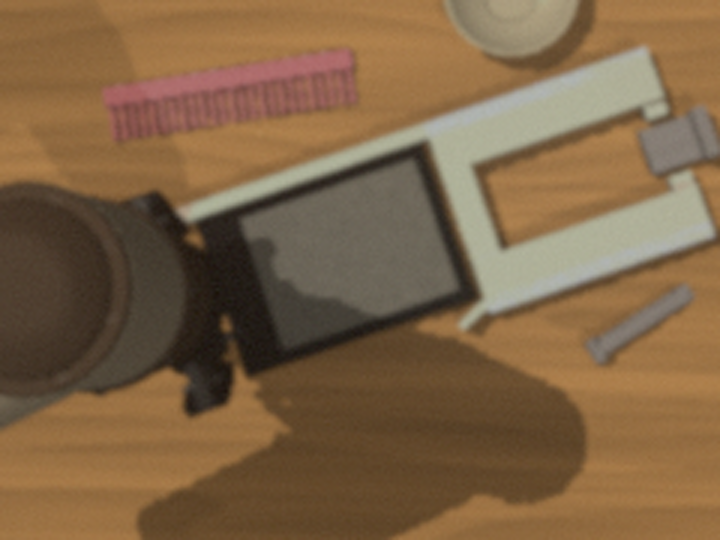

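The reader is at the mouth, straight between rail and flare, with its leading edge along (430,145)–(475,300). I'll push it in.

```bash
python3 -m handwheel '[[0.004,0,0,0,0,0,0],[0.008,0,0,0,0,0,0],[0.012,0,0,0,0,0,0],[0.014,0,0,0,0,0,0]]'; python3 st.py;  python3 -m handwheel '[[0.004,0,0,0,0,0,0],[0.008,0,0,0,0,0,0],[0.012,0,0,0,0,0,0],[0.014,0,0,0,0,0,0]]'; python3 st.py
```

```text
clock: 18.58
position: [538.9, 85.0, 0.6]
ee_rot: [0.821, -0.571, 0.001, -0.002]
contact_force: [-0.2, 2.2, -0.3]
gripper_width: 42.8
grasp_force: 1.0
tcp -161.5 1.3 0.6 x.n 0.0016 z [ 0.004  0.001 -1.   ] j6 -0.1 F -2.2 0.5
clock: 19.08
position: [543.8, 71.8, 0.6]
ee_rot: [0.821, -0.571, 0.001, -0.002]
contact_force: [-1.1, 1.5, 0.8]
gripper_width: 42.7
grasp_force: 0.9
tcp -147.4 1.3 0.6 x.n 0.0016 z [ 0.004  0.001 -1.   ] j6 -0.07 F -1.8 -0.5
```

```bash
python3 -m handwheel '[[0.004,0,0,0,0,0,0],[0.008,0,0,0,0,0,0],[0.012,0,0,0,0,0,0],[0.016,0,0,0,0,0,0],[0.02,0,0,0,0,0,0]]'; python3 st.py;  python3 -m handwheel '[[0.004,0,0,0,0,0,0],[0.008,0,0,0,0,0,0],[0.012,0,0,0,0,0,0],[0.016,0,0,0,0,0,0],[0.02,0,0,0,0,0,0],[0.02,0,0,0,0,0,0]]'; python3 st.py; python3 -m handwheel '[[0.004,0,0,0,0,0,0],[0.008,0,0,0,0,0,0],[0.012,0,0,0,0,0,0],[0.016,0,0,0,0,0,0],[0.02,0,0,0,0,0,0],[0.02,0,0,0,0,0,0]]'; python3 st.py
```

```text
clock: 19.7
position: [550.7, 53.1, 0.6]
ee_rot: [0.821, -0.571, 0.001, -0.002]
contact_force: [-0.7, 1.6, -0.2]
gripper_width: 42.5
grasp_force: 0.9
tcp -127.4 1.3 0.6 x.n 0.0018 z [ 0.004  0.001 -1.   ] j6 -0.03 F -1.8 -0.1
clock: 20.45
position: [558.1, 34.3, 0.8]
ee_rot: [0.821, -0.571, 0.002, -0.002]
contact_force: [0.2, 0.3, -0.1]
gripper_width: 42.9
grasp_force: 0.0
tcp -107.2 1.7 0.8 x.n 0.0019 z [ 0.005  0.001 -1.   ] j6 0.0 F -0.3 0.3
clock: 21.2
position: [564.8, 15.4, 0.6]
ee_rot: [0.821, -0.571, 0.001, -0.002]
contact_force: [0.1, 0.5, -0.2]
gripper_width: 43.0
grasp_force: 0.0
tcp -87.1 1.5 0.6 x.n 0.0016 z [ 0.004  0.001 -1.   ] j6 0.04 F -0.4 0.3
```

```bash
python3 -m handwheel '[[0.004,0,0,0,0,0,0],[0.008,0,0,0,0,0,0],[0.012,0,0,0,0,0,0],[0.016,0,0,0,0,0,0],[0.02,0,0,0,0,0,0],[0.024,0,0,0,0,0,0],[0.028,0,0,0,0,0,0],[0.032,0,0,0,0,0,0],[0.036,0,0,0,0,0,0],[0.038,0,0,0,0,0,0]]'; python3 st.py;  python3 -m handwheel '[[0.002,0,0,0,0,0,0],[0.004,0,0,0,0,0,0],[0.006,0,0,0,0,0,0],[0.008,0,0,0,0,0,0],[0.008,0,0,0,0,0,0]]'; python3 st.py; python3 -m handwheel '[[0.001,0,0,0,0,0,0],[0.002,0,0,0,0,0,0],[0.003,0,0,0,0,0,0],[0.003,0,0,0,0,0,0]]'; python3 st.py
```

```text
clock: 22.45
position: [577.9, -20.0, 0.6]
ee_rot: [0.821, -0.571, 0.001, -0.002]
contact_force: [-1.1, 1.9, 0.9]
gripper_width: 42.7
grasp_force: 1.0
tcp -49.4 1.5 0.6 x.n 0.0016 z [ 0.004  0.001 -1.   ] j6 0.11 F -2.2 -0.4
clock: 23.08
position: [580.7, -27.5, 0.6]
ee_rot: [0.821, -0.571, 0.001, -0.002]
contact_force: [-0.1, -0.2, -0.3]
gripper_width: 42.4
grasp_force: 0.2
tcp -41.4 1.5 0.6 x.n 0.0017 z [ 0.004  0.001 -1.   ] j6 0.12 F 0.1 -0.2
clock: 23.58
position: [581.7, -30.1, 0.6]
ee_rot: [0.821, -0.571, 0.001, -0.002]
contact_force: [-1.2, 1.2, -0.3]
gripper_width: 42.7
grasp_force: 0.6
tcp -38.6 1.5 0.6 x.n 0.0018 z [ 0.004  0.001 -1.   ] j6 0.13 F -1.5 -0.7
```

```bash
python3 -m handwheel '[[0.001,0,0,0,0,0,0],[0.002,0,0,0,0,0,0],[0.003,0,0,0,0,0,0],[0.003,0,0,0,0,0,0]]'; python3 st.py; python3 -m handwheel '[[0.001,0,0,0,0,0,0],[0.002,0,0,0,0,0,0],[0.003,0,0,0,0,0,0],[0.003,0,0,0,0,0,0]]'; python3 st.py; python3 -m handwheel '[[0.001,0,0,0,0,0,0],[0.002,0,0,0,0,0,0],[0.002,0,0,0,0,0,0]]'; python3 st.py
```

```text
clock: 24.08
position: [582.2, -31.7, 0.6]
ee_rot: [0.821, -0.571, 0.001, -0.002]
contact_force: [-3.6, 6.8, 1.9]
gripper_width: 42.5
grasp_force: 3.8
tcp -36.9 1.5 0.6 x.n 0.0019 z [ 0.003  0.002 -1.   ] j6 0.13 F -7.7 -1.0
clock: 24.58
position: [583.2, -34.4, 0.6]
ee_rot: [0.821, -0.571, 0.001, -0.002]
contact_force: [-2.6, 7.6, 1.7]
gripper_width: 42.6
grasp_force: 4.1
tcp -34.1 1.5 0.6 x.n 0.0019 z [ 0.003  0.002 -1.   ] j6 0.14 F -8.1 0.2
clock: 24.95
position: [583.9, -36.2, 0.6]
ee_rot: [0.821, -0.571, 0.001, -0.002]
contact_force: [-3.1, 8.1, 1.3]
gripper_width: 42.6
grasp_force: 4.2
tcp -32.1 1.5 0.6 x.n 0.0019 z [ 0.003  0.002 -1.   ] j6 0.14 F -8.7 -0.1
```

```bash
for k in 1; do python3 -m handwheel '[[0.001,0,0,0,0,0,0],[0.002,0,0,0,0,0,0],[0.002,0,0,0,0,0,0]]'; python3 st.py; python3 -m handwheel '[[0.001,0,0,0,0,0,0],[0.002,0,0,0,0,0,0],[0.002,0,0,0,0,0,0]]'; python3 st.py;  python3 -m handwheel '[[0.001,0,0,0,0,0,0],[0.002,0,0,0,0,0,0],[0.002,0,0,0,0,0,0]]'; python3 st.py; done
```

```text
clock: 25.32
position: [584.6, -38.1, 0.6]
ee_rot: [0.821, -0.571, 0.001, -0.002]
contact_force: [-2.3, 7.8, 0.8]
gripper_width: 42.8
grasp_force: 4.2
tcp -30.1 1.5 0.6 x.n 0.0019 z [ 0.003  0.002 -1.   ] j6 0.15 F -8.1 0.6
clock: 25.7
position: [584.8, -38.9, 0.6]
ee_rot: [0.821, -0.571, 0.0, -0.002]
contact_force: [-4.9, 13.0, 2.9]
gripper_width: 42.6
grasp_force: 6.9
tcp -29.3 1.5 0.6 x.n 0.0018 z [ 0.002  0.004 -1.   ] j6 0.15 F -13.8 -0.1
clock: 26.08
position: [584.9, -39.0, 0.6]
ee_rot: [0.821, -0.571, -0.001, -0.003]
contact_force: [-6.6, 20.8, 5.6]
gripper_width: 42.7
grasp_force: 10.9
tcp -29.1 1.5 0.6 x.n 0.0017 z [ 0.002  0.005 -1.   ] j6 0.15 F -21.8 1.0
```

```bash
python3 -m handwheel '[[0,0,0,0,0,0,0],[0,0,0,0,0,0,0],[0,0,0,0,0,0,0],[0,0,0,0,0,0,0],[0,0,0,0,0,0,0]]'; python3 st.py; python3 -m handwheel '[[-0.003,0,0,0,0,0,0],[-0.008,0,0,0,0,0,0],[-0.02,0,0,0,0,0,0],[-0.05,0,0,0,0,0,0],[-0.09,0,0,0,0,0,0],[-0.12,0,-0.03,0,0,0,0],[-0.14,0,-0.08,0,0,0,0],[-0.16,0,-0.13,0,0,0,0],[-0.16,0,-0.15,0,0,0,0],[-0.16,0,-0.15,0,0,0,0]]'
python3 - <<'E'
from h import *
p,_=get_image("top");cv2.imwrite("pics/top4.png",cv2.resize(p[90:270,260:500],None,fx=3,fy=3,interpolation=cv2.INTER_CUBIC))
E
```

```text
clock: 26.7
position: [584.9, -39.0, 0.6]
ee_rot: [0.821, -0.571, -0.001, -0.003]
contact_force: [-7.4, 20.1, 4.9]
gripper_width: 43.1
grasp_force: 10.9
tcp -29.2 1.5 0.6 x.n 0.002 z [ 0.002  0.005 -1.   ] j6 0.15 F -21.4 0.0
clock: 27.95
position: [531.1, 107.4, 152.6]
ee_rot: [0.821, -0.571, 0.002, -0.004]
contact_force: [-0.3, 1.0, 0.1]
gripper_width: 43.1
grasp_force: 0.0
```

View pics/top4.png

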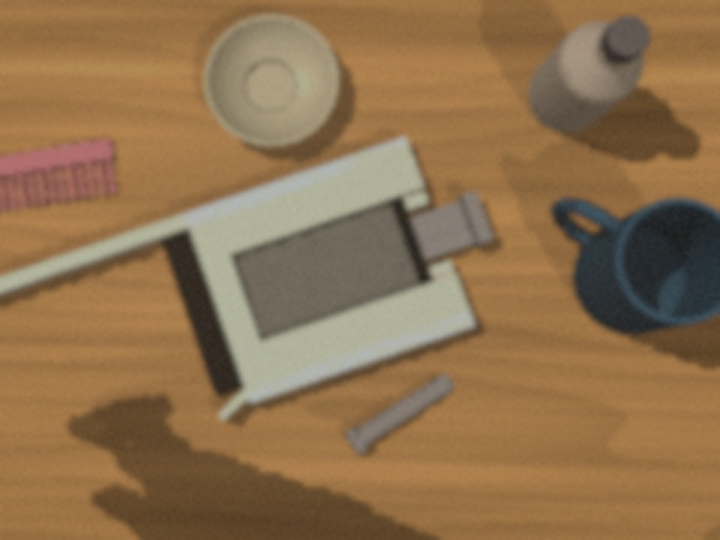

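The reader sits straight in the sleeve with about 20 mm showing, its rear edge along (170,235)–(220,390). The plug tab has moved back to (470,220), the bystanders are where they were, and the gripper is clear.

```bash
python3 -c "from bench import job_done;print(job_done())"
```

```text
the job is handed in; nothing more can be done
None
```

I slid the e-reader into its sleeve and pressed it home onto the plug with a steady push of about 21 N (highest reading 22 N). I then backed the gripper clear, checked that no bystander looked moved in the last picture, and handed the job in at about 28 s. The hand-in gave no verdict.

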